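# Return a pantry canister to its packed row

## Robot

A 6-joint arm with a two-finger parallel gripper is mounted at the origin on the work surface. World frame = base frame: x ahead of the robot, y to its left, z up, the work surface at z = 0. Lengths are in m, angles in rad, forces in N, time in s.
With the tool pointing down it reaches from about 0.275 to 0.725 m from the base axis. Payload 5.6 kg.
Tool frame: the origin (TCP) lies at the very end of the fingers, on their centre line; the grasp point (between the pads) lies 19 mm behind it; z points along the fingers, y is the line along which they close (so a half turn about z gives the same grasp; the last joint's range is limited). The gripper opens to 85 mm and grips with 20 to 120 N. Pads are 22 mm wide; open, the fingers measure 114 mm over their backs; the gripper's body (76 mm by 85 mm) begins 54 mm behind the grasp point. The pads swing forward as they close: fully open they stand 13 mm farther back than shut.
Start: joints at [1.585, 0.255, 0.108, 0, -1.424, -0.285], TCP at [0.147, 0.53, 0.231] pointing down, gripper open.
Joint ranges: [-2.95, 2.95], [-1.21, 1.97], [-1.09, 1.5], [-2.87, 1.71], [-2.94, -0.07], [-3.05, 3.05]. Speed limits (rad/s): [2.57, 2.57, 3.14, 3.14, 3.14, 3.14].

## Interface

Orientations are given as a rotation vector (axis times angle).
In Python, from plant import state, capture, sign_off, regions_of gives the robot as it stands.
- The arm moves only by the shell command python3 -m crank 'ROWS' [FORCE]. ROWS is JSON, a list of rows, each an object of numbers: "gripper": the finger opening in mm, from 0 to 85.4; "x", "y", "z": the shift along the world's x, y, z in units of 25 mm (1.0 is 25 mm); "twist": the turn about the world's z in units of 8 degrees (1.0 is 8 degrees). In form: [{"gripper": .., "x": .., "y": .., "z": .., "twist": ..}, ...]. A call has 1 to 12 rows; each row shifts and turns the commanded pose from where the row before left it; what a row does not reach is not made up. A row lasts 1/8 s, in which the tool goes at most 62.5 mm and 10.7 degrees, less where a joint would pass 70% of its speed; a pose out of reach is approached as far as the arm can. A call is refused whole if a number of a shift passes 1 or a number of a turn 1, either way. A call with a gripper value outside its range is refused whole. The fingers move at their own pace and stop on an object; FORCE is the grip in N (left out, the last holds). Time passes only in rows, so rows that do not move let the fingers close. It gives the time, the measured TCP pose, the force, the opening and the grip force at its end, in the units of the state.
- state(): the state, without advancing time (a new reading comes with each control period).
- capture(name): name is "side" or "top" or "wrist"; returns a dict with "pixels" (420x560x3 uint8, red, green, blue), "camera_matrix" (3x3 intrinsics, pixels), "rvec" (rotation vector, rad) and "tvec" (3), from world to camera coordinates, as OpenCV has them; the wrist camera has in their place "T_tool_cam" (4x4, takes a point from camera to tool coordinates, whose origin is the TCP and whose axes are the flange's). Camera axes: x right, y down, z forward; pixel columns grow to the right and rows downward; lengths in m; the calibration is good to about 2 mm. A picture is of the moment at which its call begins: read the wrist's pose just before it. There is no depth.
- sign_off(): hands the job in; it is judged then, once.
Trained networks look in a picture, given as the dict that the camera call returned (one of the last four; its "shot" number tells which), for a name from the list of things; names that differ only in an ending like _2 or _b are one class to them, and where a whole thing is asked for, a point or a joint stands for the part that bears it (a point fixed in the world has none). Each returns a list of dicts, best first, with "score" (0 to 1); they miss things now and then, are a little off and sometimes report something else, mostly with a low value. They report only what shows in the picture. A call takes as long as a camera call.
- regions_of(picture, query): "pixels" (420x560 bool, what is visible of it) and "rect" ([centre column, centre row, width, height] in pixels, round what is visible of it).
The state is a dict: "clock": time; "qpos": joint angles; "joint_velocities": joint speeds; "tau": joint torques, N m; "position": TCP position; "tcp_rot": TCP orientation; "wrist_force": force on the tool from outside, world axes, zero at the start; "moment": the same for the moment, N m; "gripper_width": finger opening in m; "grasp_force": force on a finger pad.
Only numpy, scipy, OpenCV 4.12 (cv2) and the standard library are available. Lean on these libraries where they do the work, as an engineer would, in place of code of your own. Each camera call takes 0.05 s, during which the arm holds its last target. There are 200 camera calls.

## Task

Flip the pour cap of the loose oval canister shut, then put the canister back in the gap in the row on the shelf, cap end facing out like the others: ease it in so that it nudges its neighbours apart without tipping any of them, and push it fully home, upright against the back rail and flush with the rest. Leave everything else on the table where it stands.

Things in the scene. Friction and masses are not known exactly. Their poses are not given: they have to be found in the camera images.
- canister_center (a point): centre of the loose canister, 54 mm above its underside: cream oval pantry canister, orange label band, sage green lid, standing upright on the table. 110 mm long (x), 50 mm wide (y), 108 mm high to the flat lid top. In plan: flat sides 60 mm long, half-round ends of 25 mm radius. 0.2 to 0.4 kg. -x points to the end with the cap, its front; z up
- canister_front (a point): front of the same canister: point on its half-round cap end, 55 mm from its centre in -x, half-way up (54 mm)
- cap (a joint): angle of the loose canister's white flip pour cap, rad: 0 shut, grows as it opens, limit 1.95. Starts standing up at 1.4 to 1.85. The hinge crosses the lid top at the canister's middle; the flap, 45 mm long, 34 wide, 7 thick, shuts down onto the front (-x) half of the lid (then 115 mm high in all). Light friction hinge: under 1 N swings it, it stays where left, no snap
- cap_tip (a point): middle of the free edge of that flap, 45 mm from the hinge
- shelf: low plywood pantry shelf fixed on the table; origin on the table under the board's middle; x from its open front to the back, y along the row, z up. Board 250 mm deep (x -125 to +125), 292 mm wide, top at z = 15 mm. Back rail: inner face at x = 113 mm, 55 mm high above the board. End cheeks: inner faces at y = +-131 mm, 75 mm high, x from -25 to +125 mm
- shelf_home (a point): centre of the loose canister when home: on the shelf at x = 58, y = 0, z = 69 mm. The row: four canisters against the back rail, lengthwise along x, cap ends to the open front, fronts near x = 0, in any colour order, two on each side of a gap 22 to 29 mm wide at y = 0 (within 2 mm); 1 to 8 mm between the two of a pair, 12 to 15 mm spare at each cheek, so all five fit
- row_purple_center (a point): shut oval canister of the row, same shape and size as the loose one (110 x 50 x 108 mm, plus the shut cap), purple label band, 0.2 to 0.4 kg; point at its centre, 54 mm above its underside. x along its length (cap end at -x), y across, z up. Smooth: slides easily on the shelf and on its neighbours
- row_tan_center (a point): shut oval canister of the row, same shape and size as the loose one (110 x 50 x 108 mm, plus the shut cap), tan label band, 0.2 to 0.4 kg; point at its centre, 54 mm above its underside. x along its length (cap end at -x), y across, z up. Smooth: slides easily on the shelf and on its neighbours
- row_brown_center (a point): shut oval canister of the row, same shape and size as the loose one (110 x 50 x 108 mm, plus the shut cap), brown label band, 0.2 to 0.4 kg; point at its centre, 54 mm above its underside. x along its length (cap end at -x), y across, z up. Smooth: slides easily on the shelf and on its neighbours
- row_blue_center (a point): shut oval canister of the row, same shape and size as the loose one (110 x 50 x 108 mm, plus the shut cap), blue label band, 0.2 to 0.4 kg; point at its centre, 54 mm above its underside. x along its length (cap end at -x), y across, z up. Smooth: slides easily on the shelf and on its neighbours
- tin_tall: bystander: ring-pull tin, 75 mm across, 110 mm high, origin under its middle
- tin_short: bystander: ring-pull tin, 75 mm across, 75 mm high, origin under its middle
- hex_jar: bystander: six-sided amber jar with brass lid, 76 mm over its corners, 105 mm high, origin under its middle
- bowl: bystander: white bowl, 140 mm across, 65 mm high, origin under its middle

How it is judged:
By the outcome, as a careful person would: the job done as asked, in the order asked, and still so for the second after the job is handed in, with the robot touching nothing.
It also fails if it takes over 69 s, if anything falls off the work surface, if the arm or the gripper's body presses on something with over 40 N, if the wrist force passes 120 N, or if a joint passes its speed limit or range.

## Working session

There is one attempt and no reset: what is moved stays moved. The work goes in short steps, Python scripts to look and compute and a shell command to move; the robot and the scene stay as the last step left them, time stands still between calls to the robot, and variables do not carry over. Pictures are saved under pics/ and viewed, at most 10 in all, crops included, and the job is handed in when it is done.

```bash
mkdir -p pics; ls; python3 - <<'E'
from plant import state,capture
import cv2,numpy as np
s=state();print(s)
ims=[]
for n in("side","top"):
    c=capture(n);cv2.imwrite(f"pics/{n}0.png",c["pixels"][:,:,::-1]);print(n,c["camera_matrix"],c["rvec"],c["tvec"])
E
```

```text
pics
{'clock': 0.0, 'qpos': array([ 1.58460204e+00,  2.55715020e-01,  1.07017673e-01, -4.89199655e-04,
       -1.42387603e+00, -2.84615082e-01]), 'joint_velocities': array([-0.00062725,  0.00042447, -0.00128748, -0.0029141 ,  0.00225879,
        0.00084833]), 'tau': array([ 2.15313248e-04, -3.86630666e+01,  2.37943536e+01,  5.36495045e+00,
       -6.01217849e-03,  1.87988667e-05]), 'position': array([0.14692878, 0.52950576, 0.23041564]), 'tcp_rot': array([ 3.1110092e+00, -4.2395282e-01, -3.3645383e-04]), 'wrist_force': array([ 0.90942807, -0.38564801,  0.32672844]), 'moment': array([-0.02119583, -0.00664931,  0.07115571]), 'grasp_force': 0.0, 'gripper_width': 0.08542714476587654}
side [[491.43780538   0.         276.25317776]
 [  0.         491.43780538 214.28528272]
 [  0.           0.           1.        ]] [ 2.42069206 -0.18345886  0.04267044] [-0.50502677 -0.0207021   1.44153609]
top [[506.67592877   0.         286.09174715]
 [  0.         506.67592877 212.45241277]
 [  0.           0.           1.        ]] [ 2.10964526 -2.14489057  0.17526342] [-0.18714749  0.49937327  1.46002971]
```

View pics/side0.png

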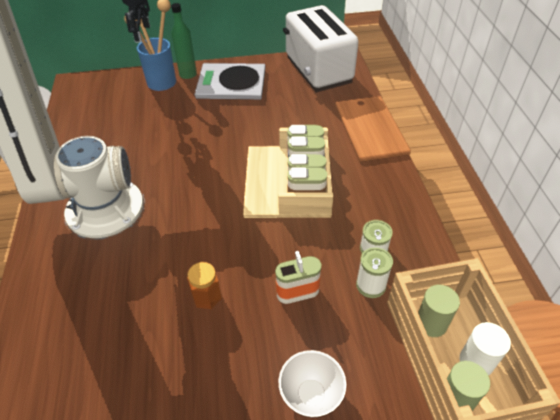

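View pics/top0.png

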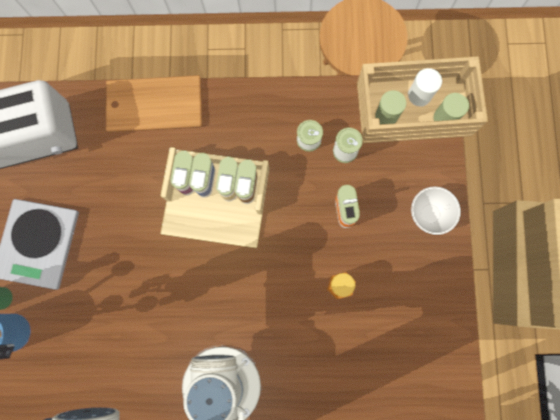

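The side view shows the loose canister at about (298,280) with its flap up and the hole facing the robot. The shelf is at (290,180), with its gap between the caps at rows 145 and 160. In the top view the canister is at (347,205), the row at (212,178), the jar at (342,286) and the tins at (310,135) and (347,143). I'll fit poses by silhouette next.

```bash
cat > h.py <<'E'
import numpy as np,cv2
from scipy.optimize import minimize
def stadium(n=12):
    a=np.linspace(-np.pi/2,np.pi/2,n)
    r=np.c_[30+25*np.cos(a),25*np.sin(a)];return np.r_[r,-r]/1000
def place(p,P):  # P local Nx3, p=x,y,yaw
    c,s=np.cos(p[2]),np.sin(p[2]);return P@np.array([[c,s,0],[-s,c,0],[0,0,1]])+[p[0],p[1],0]
def proj(c,P):
    q=cv2.projectPoints(np.asarray(P,float),c["rvec"],c["tvec"],c["camera_matrix"],None)[0][:,0];return q
def back(c,uv,z):
    R=cv2.Rodrigues(c["rvec"])[0];d=R.T@np.linalg.inv(c["camera_matrix"])@[uv[0],uv[1],1];o=-R.T@c["tvec"];return o+d*(z-o[2])/d[2]
def sil(c,P):
    m=np.zeros((420*2,560*2),np.uint8);h=cv2.convexHull((proj(c,P)*2+.5).astype(np.float32)).round().astype(np.int32)
    cv2.fillConvexPoly(m,h,1);return cv2.resize(m.astype(np.float32),(560,420),interpolation=cv2.INTER_AREA)
def fit(views,p0,z0,z1,ends=(.055,)):
    S=stadium();P=np.r_[np.c_[S,np.full(len(S),z0)],np.c_[S,np.full(len(S),z1)]]
    def f(p):
        e=0
        for c,m in views:
            s=sil(c,place([p[0],p[1],p[2]],P));e+=np.abs(s-m).sum()/m.sum()
        return e
    best=None
    for y in p0[2]:
        x0=np.array([p0[0],p0[1],y]);r=minimize(f,x0,method="Nelder-Mead",options=dict(initial_simplex=np.array([x0,x0+[.015,0,0],x0+[0,.015,0],x0+[0,0,.2]]),xatol=1e-4,fatol=1e-4))
        if best is None or r.fun<best.fun:best=r
    return best.x,best.fun
E
python3 - <<'E'
from h import *
from plant import *
import pickle
V={n:capture(n) for n in("side","top")}
M={}
for q in["canister_center","cap","row_purple_center","row_tan_center","row_brown_center","row_blue_center","tin_tall","tin_short","hex_jar","bowl","shelf"]:
    for n in V:
        r=regions_of(V[n],q)
        if r:
            M[q,n]=r[0]["pixels"];print(q,n,[(round(a["score"],2),np.round(a["rect"]).tolist()) for a in r[:2]])
pickle.dump((V,M),open("a.pkl","wb"))
def views(q,minus=None):return [(V[n],M[q,n].astype(np.float32)) for n in V if (q,n) in M]
for q in["canister_center","row_purple_center","row_tan_center","row_brown_center","row_blue_center"]:
    z0=0 if q[0]=="c" else .015
    if (q,"top") not in M: continue
    m=M[q,"top"];v,u=np.nonzero(m);b=back(V["top"],(u.mean(),v.mean()),.08)
    print(q,np.round(b,3))
    for vs in(views(q),views(q)[:1],views(q)[1:]):
        x,e=fit(vs,(b[0],b[1],[-.4,-.2,0,.2]),z0,z0+.108);print("   ",np.round(x,4),round(e,3))
for q,h in dict(tin_tall=.11,tin_short=.075,hex_jar=.105,bowl=.065).items():
    for n in V:
        if(q,n) in M:
            v,u=np.nonzero(M[q,n]);print(q,n,np.round(back(V[n],(u.mean(),v.mean()),h*.6),3))
E
```

```text
canister_center side [(0.79, [298.0, 279.0, 44.0, 50.0])]
canister_center top [(0.77, [348.0, 206.0, 23.0, 42.0])]
cap side [(0.61, [297.0, 264.0, 5.0, 24.0])]
cap top [(0.44, [350.0, 201.0, 13.0, 5.0]), (0.43, [214.0, 197.0, 108.0, 100.0])]
row_purple_center side [(0.68, [306.0, 132.0, 35.0, 13.0])]
row_purple_center top [(0.87, [184.0, 172.0, 27.0, 48.0])]
row_tan_center side [(0.69, [308.0, 162.0, 37.0, 12.0])]
row_tan_center top [(0.81, [226.0, 177.0, 20.0, 47.0]), (0.23, [310.0, 137.0, 25.0, 32.0])]
row_brown_center side [(0.59, [306.0, 178.0, 43.0, 20.0])]
row_brown_center top [(0.93, [245.0, 184.0, 25.0, 45.0])]
row_blue_center side [(0.56, [308.0, 145.0, 35.0, 26.0])]
row_blue_center top [(0.96, [205.0, 175.0, 28.0, 42.0])]
tin_tall side [(0.68, [375.0, 274.0, 32.0, 51.0])]
tin_short side [(0.75, [377.0, 237.0, 29.0, 33.0])]
tin_short top [(0.59, [311.0, 137.0, 27.0, 30.0])]
hex_jar side [(0.61, [205.0, 287.0, 35.0, 49.0])]
hex_jar top [(0.87, [342.0, 285.0, 25.0, 26.0])]
bowl side [(0.77, [311.0, 384.0, 69.0, 64.0]), (0.49, [374.0, 273.0, 32.0, 50.0])]
bowl top [(0.94, [437.
[... 424 characters left out ...]
1015 -0.1128] 0.298
row_tan_center [ 0.594 -0.025  0.08 ]
    [ 0.5949 -0.027  -0.1308] 2.273
    [0.6038 0.0322 1.4002] 1.864
    [ 0.5927 -0.0277 -0.0949] 0.183
row_brown_center [ 0.584 -0.081  0.08 ]
    [ 0.586  -0.0814 -0.1885] 0.666
    [ 0.5908 -0.0634 -0.0314] 0.6
    [ 0.5852 -0.081  -0.1571] 0.037
row_blue_center [0.605 0.048 0.08 ]
    [ 0.6069  0.0487 -0.149 ] 1.143
    [ 0.6171  0.0959 -0.3719] 1.055
    [ 0.6061  0.0487 -0.1507] 0.036
tin_tall side [ 0.696 -0.387  0.066]
tin_short side [ 0.739 -0.262  0.045]
tin_short top [ 0.734 -0.27   0.045]
hex_jar side [ 0.284 -0.359  0.063]
hex_jar top [ 0.278 -0.349  0.063]
bowl side [ 0.497 -0.625  0.039]
bowl top [ 0.497 -0.638  0.039]
```

```bash

R='{"gripper":0,"x":0.46,"y":-1,"twist":0.24}'; python3 -m crank '[{"gripper":0,"x":0.46,"y":-1,"twist":0.24},{"gripper":0,"x":0.46,"y":-1,"twist":0.24},{"gripper":0,"x":0.46,"y":-1,"twist":0.24},{"gripper":0,"x":0.46,"y":-1,"twist":0.24},{"gripper":0,"x":0.46,"y":-1,"twist":0.24},{"gripper":0,"x":0.46,"y":-1,"twist":0.24},{"gripper":0,"x":0.46,"y":-1,"twist":0.24},{"gripper":0,"x":0.46,"y":-1,"twist":0.24},{"gripper":0,"x":0.46,"y":-1,"twist":0.24},{"gripper":0,"x":0.46,"y":-1,"twist":0.24},{"gripper":0,"x":0.46,"y":-1,"twist":0.24},{"gripper":0,"x":0.46,"y":-1,"twist":0.24}]' 60
python3 -m crank '[{"gripper":0,"x":0.46,"y":-1},{"gripper":0,"x":0.46,"y":-1},{"gripper":0,"x":0.46,"y":-1},{"gripper":0,"x":0.46,"y":-1},{"gripper":0,"x":0.46,"y":-1},{"gripper":0,"x":0.46,"y":-1},{"gripper":0,"x":0.46,"y":-1},{"gripper":0,"x":0.46,"y":-1},{"gripper":0,"x":0.46,"y":-1},{"gripper":0,"x":0.46,"y":-1},{"gripper":0,"x":0.46,"y":-1},{"gripper":0,"x":0.46,"y":-1}]'
```

```text
invalid input at $[0]: expected keys gripper, x, y, z, twist
invalid input at $[0]: expected keys gripper, x, y, z, twist
```

```bash

python3 -m crank '[{"gripper":0,"x":0.46,"y":-1,"z":0,"twist":0.24},{"gripper":0,"x":0.46,"y":-1,"z":0,"twist":0.24},{"gripper":0,"x":0.46,"y":-1,"z":0,"twist":0.24},{"gripper":0,"x":0.46,"y":-1,"z":0,"twist":0.24},{"gripper":0,"x":0.46,"y":-1,"z":0,"twist":0.24},{"gripper":0,"x":0.46,"y":-1,"z":0,"twist":0.24},{"gripper":0,"x":0.46,"y":-1,"z":0,"twist":0.24},{"gripper":0,"x":0.46,"y":-1,"z":0,"twist":0.24},{"gripper":0,"x":0.46,"y":-1,"z":0,"twist":0.24},{"gripper":0,"x":0.46,"y":-1,"z":0,"twist":0.24},{"gripper":0,"x":0.46,"y":-1,"z":0,"twist":0.24},{"gripper":0,"x":0.46,"y":-1,"z":0,"twist":0.24}]' 60
python3 -m crank '[{"gripper":0,"x":0.46,"y":-1,"z":0,"twist":0},{"gripper":0,"x":0.46,"y":-1,"z":0,"twist":0},{"gripper":0,"x":0.46,"y":-1,"z":0,"twist":0},{"gripper":0,"x":0.46,"y":-1,"z":0,"twist":0},{"gripper":0,"x":0.46,"y":-1,"z":0,"twist":0},{"gripper":0,"x":0.46,"y":-1,"z":0,"twist":0},{"gripper":0,"x":0.46,"y":-1,"z":0,"twist":0},{"gripper":0,"x":0.46,"y":-1,"z":0,"twist":0},{"gripper":0,"x":0.46,"y":-1,"z":0,"twist":0},{"gripper":0,"x":0.46,"y":-1,"z":0,"twist":0},{"gripper":0,"x":0.46,"y":-1,"z":0,"twist":0},{"gripper":0,"x":0.46,"y":-1,"z":0,"twist":0}]'
```

```text
clock: 2.8
position: [0.2854, 0.2291, 0.2315]
tcp_rot: [-3.134, -0.208, -0.001]
wrist_force: [0.8, 0.1, -0.1]
gripper_width: 0.0002
grasp_force: 0.0
clock: 4.3
position: [0.4234, -0.0709, 0.2314]
tcp_rot: [-3.135, -0.206, -0.001]
wrist_force: [0.4, 0.5, -0.4]
gripper_width: 0.0001
grasp_force: 0.0
```

```bash

python3 -m crank '[{"gripper":0,"x":0.45,"y":-1,"z":0,"twist":0},{"gripper":0,"x":0.45,"y":-1,"z":0,"twist":0},{"gripper":0,"x":0.45,"y":-1,"z":0,"twist":0},{"gripper":0,"x":0.45,"y":-1,"z":0,"twist":0},{"gripper":0,"x":0.45,"y":-1,"z":0,"twist":0},{"gripper":0,"x":0.45,"y":-1,"z":0,"twist":0},{"gripper":0,"x":0.45,"y":-1,"z":0,"twist":0},{"gripper":0,"x":0.45,"y":-1,"z":0,"twist":0},{"gripper":0,"x":0.45,"y":-1,"z":0,"twist":0},{"gripper":0,"x":0.45,"y":-1,"z":0,"twist":0},{"gripper":0,"x":0.45,"y":-1,"z":0,"twist":0},{"gripper":0,"x":0.45,"y":-0.8,"z":0,"twist":0}]'
cat >> h.py <<'E'
def wrist():
    from plant import state,capture
    s=state();c=capture("wrist")
    T=np.eye(4);T[:3,:3]=cv2.Rodrigues(s["tcp_rot"])[0];T[:3,3]=s["position"]
    W=np.linalg.inv(T@c["T_tool_cam"]);c["rvec"]=cv2.Rodrigues(W[:3,:3])[0].ravel();c["tvec"]=W[:3,3];return c
E
python3 - <<'E'
from h import *
from plant import *
c=wrist();s=capture("side")
out=np.vstack([c["pixels"],]) ;cv2.imwrite("pics/w1.png",c["pixels"][:,:,::-1])
for z in(.108,0):
    S=stadium();q=proj(c,place([.509,-.3735,.13],np.c_[S,np.full(len(S),z)]));print(z,np.round([q[:,0].min(),q[:,0].max(),q[:,1].min(),q[:,1].max()]))
r=regions_of(c,"canister_center")
for a in r[:1]:
    print(a["score"],a["rect"]);m=a["pixels"].astype(np.float32)
    for vs in([(c,m)],):print(fit(vs,(.509,-.3735,[.0,.13,.25]),0,.108))
for n,p in(("w",c),("s",s)):
    for a in regions_of(p,"cap")[:2]:print(n,a["score"],a["rect"])
v=s["pixels"][200:340,200:420];cv2.imwrite("pics/s1.png",cv2.resize(v,None,fx=3,fy=3)[:,:,::-1])
cv2.imwrite("pics/c1.png",np.hstack([cv2.resize(c["pixels"],(400,300)),cv2.resize(v,(400,300))])[:,:,::-1])
E
```

```text
clock: 5.8
position: [0.5583, -0.3661, 0.231]
tcp_rot: [-3.135, -0.205, 0.0]
wrist_force: [0.3, -0.1, 0.3]
gripper_width: -0.0001
grasp_force: 0.0
0.108 [253. 310. 196. 306.]
0 [260. 302. 173. 257.]
w 0.47 [281.2, 254.2, 37.4, 13.9]
```

View pics/c1.png

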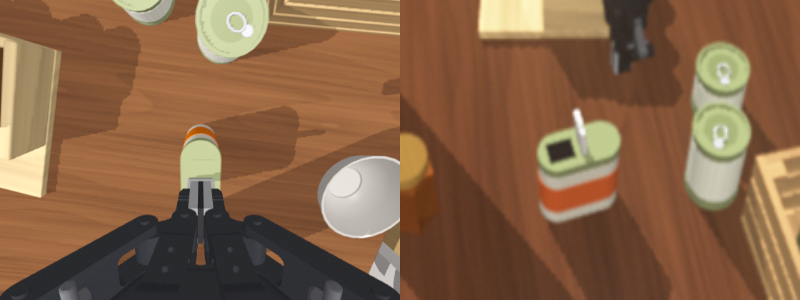

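The wrist view shows the lid at columns 252–309, which matches the prediction of 253–310. The side view shows the flap standing nearly vertical and the fingers behind it. I'll lower the fingers and sweep the flap shut.

```bash

python3 -m crank '[{"gripper":0,"x":0,"y":0,"z":-1,"twist":0},{"gripper":0,"x":0,"y":0,"z":-1,"twist":0},{"gripper":0,"x":0,"y":0,"z":-1,"twist":0},{"gripper":0,"x":0,"y":0,"z":-0.84,"twist":0},{"gripper":0,"x":0,"y":0,"z":0,"twist":0}]'
python3 -m crank '[{"gripper":0,"x":-0.4,"y":-0.05,"z":0,"twist":0},{"gripper":0,"x":-0.4,"y":-0.05,"z":0,"twist":0},{"gripper":0,"x":-0.4,"y":-0.05,"z":0,"twist":0},{"gripper":0,"x":-0.4,"y":-0.05,"z":0,"twist":0},{"gripper":0,"x":-0.4,"y":-0.05,"z":0,"twist":0},{"gripper":0,"x":-0.4,"y":-0.05,"z":0,"twist":0},{"gripper":0,"x":-0.2,"y":-0.03,"z":0,"twist":0}]'
python3 -m crank '[{"gripper":0,"x":-0.1,"y":-0.02,"z":-0.15,"twist":0},{"gripper":0,"x":-0.1,"y":-0.02,"z":-0.15,"twist":0},{"gripper":0,"x":-0.05,"y":0,"z":-0.15,"twist":0},{"gripper":0,"x":0,"y":0,"z":-0.15,"twist":0},{"gripper":0,"x":0,"y":0,"z":-0.1,"twist":0}]'
```

```text
clock: 6.68
position: [0.557, -0.3638, 0.1341]
tcp_rot: [-3.133, -0.207, 0.004]
wrist_force: [-0.4, -0.5, 0.9]
gripper_width: 0.0
grasp_force: 0.0
clock: 7.55
position: [0.4924, -0.3734, 0.1354]
tcp_rot: [-3.135, -0.206, 0.0]
wrist_force: [-0.0, -0.5, 0.9]
gripper_width: -0.0002
grasp_force: 0.1
clock: 8.18
position: [0.4868, -0.3742, 0.1173]
tcp_rot: [-3.135, -0.206, 0.001]
wrist_force: [-0.7, 0.1, -0.3]
gripper_width: -0.0001
grasp_force: 0.2
```

```bash

python3 -m crank '[{"gripper":0,"x":0,"y":0,"z":-0.1,"twist":0},{"gripper":0,"x":0,"y":0,"z":0,"twist":0}]'
python3 -m crank '[{"gripper":0,"x":0,"y":0,"z":-0.05,"twist":0},{"gripper":0,"x":0,"y":0,"z":0,"twist":0}]'
python3 - <<'E'
from plant import *
import cv2,numpy as np
s=capture("side");v=s["pixels"][220:320,230:370];cv2.imwrite("pics/s2.png",cv2.resize(v,None,fx=4,fy=4)[:,:,::-1])
E
```

```text
clock: 8.43
position: [0.487, -0.3743, 0.1153]
tcp_rot: [3.135, 0.206, 0.0]
wrist_force: [-0.0, -0.0, 0.5]
gripper_width: -0.0002
grasp_force: 0.0
clock: 8.68
position: [0.487, -0.3745, 0.1151]
tcp_rot: [3.134, 0.206, 0.001]
wrist_force: [-1.0, 0.8, 4.5]
gripper_width: -0.0001
grasp_force: 2.6
```

View pics/s2.png

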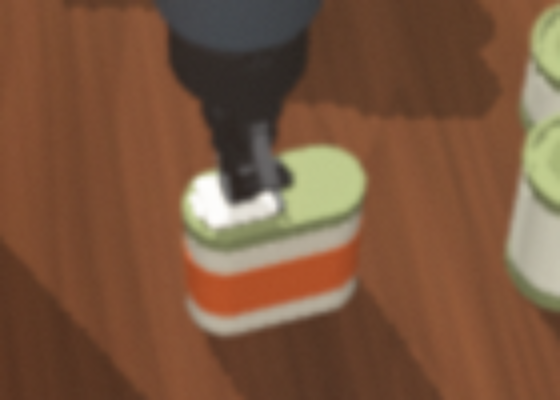

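The flap is flat on the lid with 4.5 N on it. I'll raise, open and grasp the front part of the flat sides.

```bash

python3 -m crank '[{"gripper":85,"x":0.12,"y":-0.06,"z":1,"twist":0},{"gripper":85,"x":0,"y":0,"z":1,"twist":0},{"gripper":85,"x":0,"y":0,"z":0,"twist":0},{"gripper":85,"x":0,"y":0,"z":0,"twist":0},{"gripper":85,"x":0,"y":0,"z":0,"twist":0},{"gripper":85,"x":0,"y":0,"z":0,"twist":0},{"gripper":85,"x":0,"y":0,"z":0,"twist":0}]' 60
python3 - <<'E'
from h import *
from plant import *
c=wrist();t=capture("top")
for n,p in(("w",c),("t",t)):
    for q in("canister_center","cap"):
        for a in regions_of(p,q)[:2]:
            print(n,q,round(a["score"],2),a["rect"])
            if q[1]=="a" and q[2]=="n" and n=="t":print(fit([(p,a["pixels"].astype(np.float32))],(.509,-.3735,[0,.13,.25]),0,.108))
cv2.imwrite("pics/w2.png",c["pixels"][:,:,::-1])
E
```

```text
clock: 9.6
position: [0.4897, -0.3757, 0.1637]
tcp_rot: [-3.135, -0.206, 0.001]
wrist_force: [-0.3, -0.3, -0.4]
gripper_width: 0.0849
grasp_force: 0.0
w canister_center 0.91 [277.7, 195.5, 77.8, 165.4]
w cap 0.58 [278.9, 236.7, 51.0, 78.6]
t canister_center 0.78 [346.8, 207.6, 22.3, 39.9]
(array([ 0.50530397, -0.3729754 ,  0.0854047 ]), np.float64(1.5701892375946045))
t cap 0.64 [351.4, 212.9, 15.4, 10.7]
t cap 0.21 [182.1, 173.7, 25.2, 45.3]
```

View pics/w2.png

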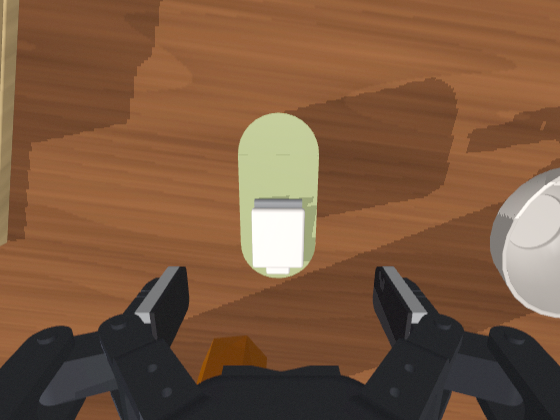

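The wrist view shows the cap (white, rows 200–272) lying flat on the front half of the lid. The canister is centred between the fingers at about column 278. I'll refine the pose before descending.

```bash

python3 - <<'E'
from h import *
from plant import *
c=wrist();a=regions_of(c,"canister_center")[0];m=a["pixels"].astype(np.float32)
print(fit([(c,m)],(.509,-.3735,[0,.13,.25]),0,.115)); print(fit([(c,m)],(.509,-.3735,[0,.13,.25]),0,.108))
print(state()["position"])
E
python3 -m crank '[{"gripper":85,"x":0,"y":0,"z":-1,"twist":0},{"gripper":85,"x":0,"y":0,"z":-0.8,"twist":0},{"gripper":85,"x":0,"y":0,"z":-0.5,"twist":0},{"gripper":85,"x":0,"y":0,"z":0,"twist":0}]'
```

```text
(array([ 0.50970827, -0.37192569,  0.12988229]), np.float64(0.05348258838057518))
(array([ 0.50902272, -0.37175174,  0.12287329]), np.float64(0.014196259900927544))
[ 0.48985879 -0.37579508  0.16405801]
clock: 10.5
position: [0.4894, -0.3756, 0.1058]
tcp_rot: [-3.134, -0.206, 0.002]
wrist_force: [0.4, 0.0, 0.9]
gripper_width: 0.0848
grasp_force: 0.0
```

```bash

python3 -m crank '[{"gripper":85,"x":0,"y":0.06,"z":-0.7,"twist":0},{"gripper":85,"x":0,"y":0,"z":-0.7,"twist":0},{"gripper":85,"x":0,"y":0,"z":-0.6,"twist":0},{"gripper":70,"x":0,"y":0,"z":0,"twist":0},{"gripper":55,"x":0,"y":0,"z":0,"twist":0},{"gripper":45,"x":0,"y":0,"z":0,"twist":0},{"gripper":40,"x":0,"y":0,"z":0,"twist":0},{"gripper":40,"x":0,"y":0,"z":0,"twist":0},{"gripper":40,"x":0,"y":0,"z":0,"twist":0},{"gripper":40,"x":0,"y":0,"z":0,"twist":0}]' 60
```

```text
clock: 11.75
position: [0.4905, -0.3747, 0.0577]
tcp_rot: [3.133, 0.206, 0.003]
wrist_force: [-0.2, 1.7, 6.4]
gripper_width: 0.0495
grasp_force: 63.3
```

```bash

python3 -m crank '[{"gripper":40,"x":0,"y":0,"z":0.3,"twist":0},{"gripper":40,"x":0,"y":0,"z":0.7,"twist":0},{"gripper":40,"x":0,"y":0,"z":0.9,"twist":0},{"gripper":40,"x":0,"y":0,"z":0.9,"twist":0},{"gripper":40,"x":0,"y":0,"z":0.9,"twist":0},{"gripper":40,"x":0,"y":0,"z":0.8,"twist":0}]'
python3 -m crank '[{"gripper":40,"x":-0.12,"y":0.5,"z":0,"twist":-0.1},{"gripper":40,"x":-0.12,"y":0.9,"z":0,"twist":-0.12},{"gripper":40,"x":-0.12,"y":0.9,"z":0,"twist":-0.12},{"gripper":40,"x":-0.12,"y":0.9,"z":0,"twist":-0.12},{"gripper":40,"x":-0.12,"y":0.9,"z":0,"twist":-0.12},{"gripper":40,"x":-0.12,"y":0.9,"z":0,"twist":-0.12},{"gripper":40,"x":-0.12,"y":0.9,"z":0,"twist":-0.12},{"gripper":40,"x":-0.12,"y":0.9,"z":0,"twist":-0.12},{"gripper":40,"x":-0.12,"y":0.9,"z":0,"twist":-0.12},{"gripper":40,"x":-0.12,"y":0.9,"z":0,"twist":-0.12},{"gripper":40,"x":-0.12,"y":0.9,"z":0,"twist":-0.12},{"gripper":40,"x":-0.12,"y":0.9,"z":0,"twist":-0.12}]'
python3 -m crank '[{"gripper":40,"x":-0.12,"y":0.9,"z":0,"twist":-0.12},{"gripper":40,"x":-0.12,"y":0.9,"z":0,"twist":-0.12},{"gripper":40,"x":-0.12,"y":0.9,"z":0,"twist":-0.12},{"gripper":40,"x":-0.12,"y":0.9,"z":0,"twist":-0.12},{"gripper":40,"x":-0.12,"y":0.9,"z":0,"twist":-0.12},{"gripper":40,"x":-0.12,"y":0.9,"z":0,"twist":-0.04},{"gripper":40,"x":0,"y":0.6,"z":0,"twist":0},{"gripper":40,"x":0,"y":0,"z":0,"twist":0}]'
python3 - <<'E'
from h import *
from plant import *
import pickle
c=wrist();t=capture("top");cv2.imwrite("pics/w3.png",c["pixels"][:,:,::-1])
G=dict(purple=(.6144,.1015),tan=(.5927,-.0277),brown=(.5852,-.081),blue=(.6061,.0487))
for k,g in G.items():
  for n,p in(("w",c),("t",t)):
    r=regions_of(p,f"row_{k}_center")
    if r:
        a=r[0];print(k,n,round(a["score"],2),a["rect"],fit([(p,a["pixels"].astype(np.float32))],(*g,[-.25,-.157,-.05]),.015,.123))
print(state()["position"],state()["wrist_force"])
for z in(.108,):
    r=regions_of(c,"canister_center")
    if r:print("held",round(r[0]["score"],2),r[0]["rect"])
E
```

```text
clock: 12.5
position: [0.4892, -0.3737, 0.1688]
tcp_rot: [-3.133, -0.206, 0.003]
wrist_force: [-0.1, -1.0, -3.6]
gripper_width: 0.0497
grasp_force: 62.8
clock: 14.0
position: [0.4519, -0.1128, 0.1673]
tcp_rot: [-3.139, 0.107, 0.005]
wrist_force: [0.5, -0.4, -4.4]
gripper_width: 0.0495
grasp_force: 63.1
clock: 15.0
position: [0.4351, 0.0364, 0.1683]
tcp_rot: [3.132, -0.243, -0.002]
wrist_force: [-0.1, -0.7, -4.1]
gripper_width: 0.0491
grasp_force: 63.2
purple w 0.62 [122.9, 32.0, 142.0, 64.1] (array([0.61575866, 0.10980415, 0.00746773]), np.float64(0.18998928368091583))
purple t 0.66 [183.5, 168.3, 21.8, 40.3] (array([0.63264629, 0.10420917, 0.22277459]), np.float64(0.6408839821815491))
tan w 0.84 [347.3, 32.1, 101.4, 64.3] (array([ 0.5941304 , -0.02633018, -0.16119969]), np.float64(0.014274061657488346))
tan t 0.6 [225.4, 179.5, 24.9, 47.0] (array([ 0.59270003, -0.02498277, -0.08723047]), np.float64(0.1704389601945877))
brown w 0.68 [433.1, 33.8, 144.5, 66.0] (array([ 0.58480645, -0.08379015, -0.25648247]), np.float64(0.17883461713790894))
brown t 0.98 [246.7, 182.2, 24.6, 46.3] (array([ 0.58428503, -0.08062492, -0.18491445]), np.float64(0.06242118403315544))
blue w 0.62 [207.7, 31.4, 107.4, 62.8] (array([ 0.60763085,  0.04996417, -0.19174052]), np.float64(0.014485981315374374))
blue t 0.92 [203.9, 175.4, 28.2, 45.1] (array([ 0.6068182 ,  0.04800309, -0.12602937]), np.float64(0.03190898895263672))
[0.43586383 0.03547972 0.16901854] [ 0.61367964  0.27629921 -3.68818817]
held 0.7 [280.4, 242.9, 163.9, 256.5]
```

View pics/w3.png

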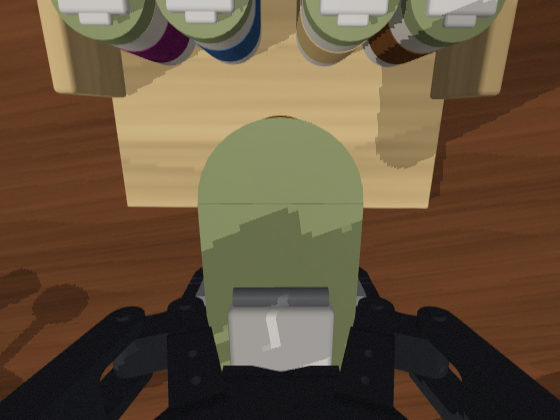

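The wrist view shows the board's front edge horizontal at row 208 (columns 128–428, centre 278). The gap sits between the blue canister (column 260) and the tan one (column 298), and the held canister is centred at 280, so it is aligned. I'll work out the numbers.

```bash

python3 - <<'E'
from h import *
from plant import *
c=wrist();g=cv2.cvtColor(c["pixels"],cv2.COLOR_RGB2GRAY).astype(float)
# board front edge: subpixel row near 207 at several cols
rows=[]
for u in(140,160,180,380,400,420):
    col=g[195:222,u-3:u+4].mean(1);d=np.abs(np.diff(col));rows.append(195+d.argmax());
print(rows)
A=back(c,(128,rows[0]+.5),.015);B=back(c,(428,rows[-1]+.5),.015)
print(A,B,np.linalg.norm(A-B)); d=A-B;yaw=-np.arctan2(d[0],d[1]);mid=(A+B)/2
u=np.array([np.cos(yaw),np.sin(yaw)]);print("yaw",yaw,"home",mid[:2]+.183*u)
# wrist fits combine tan/blue
s=state();r=s["tcp_rot"];ty=2*np.arctan2(r[1],r[0]);ty=(ty+np.pi/2)%np.pi-np.pi/2;print("tool yaw",ty)
for H in(mid[:2]+.183*u,(np.array([.5941,-.0263])+[.6076,.0500])/2,np.array([.5994,.0105])):
    e=s["position"][:2]-H;print("long",e@u,"lat",e@[-u[1],u[0]])
E
```

```text
[np.int64(207), np.int64(207), np.int64(207), np.int64(208), np.int64(208), np.int64(208)]
[0.44471196 0.18403378 0.015     ] [ 0.39838325 -0.10417324  0.015     ] 0.29190689556145655
yaw -0.15938451597451936 home [0.60222811 0.01088624]
tool yaw -0.1566478450276323
long -0.1681840526341483 lat -0.0020344366746564424
long -0.16667045224652036 lat -0.0027672658132076138
long -0.16545309002064795 lat -0.0012042465519638869
```

```bash

python3 -m crank '[{"gripper":40,"x":0.02,"y":0.08,"z":-0.8,"twist":0},{"gripper":40,"x":0,"y":0,"z":-0.9,"twist":0},{"gripper":40,"x":0,"y":0,"z":-0.9,"twist":0},{"gripper":40,"x":0,"y":0,"z":-0.7,"twist":0},{"gripper":40,"x":0,"y":0,"z":-0.4,"twist":0},{"gripper":40,"x":0,"y":0,"z":0,"twist":0}]' 80
python3 -m crank '[{"gripper":40,"x":0.3,"y":-0.05,"z":0,"twist":0},{"gripper":40,"x":0.4,"y":-0.06,"z":0,"twist":0},{"gripper":40,"x":0.4,"y":-0.06,"z":0,"twist":0},{"gripper":40,"x":0.2,"y":-0.03,"z":0,"twist":0},{"gripper":40,"x":0.2,"y":-0.03,"z":0,"twist":0}]'
python3 -m crank '[{"gripper":40,"x":0.2,"y":-0.03,"z":0,"twist":0},{"gripper":40,"x":0.2,"y":-0.03,"z":0,"twist":0},{"gripper":40,"x":0.2,"y":-0.03,"z":0,"twist":0}]'
```

```text
clock: 16.35
position: [0.4361, 0.0375, 0.0762]
tcp_rot: [3.131, -0.245, -0.002]
wrist_force: [0.8, 0.1, -3.4]
gripper_width: 0.0488
grasp_force: 85.2
clock: 16.98
position: [0.4741, 0.0318, 0.0764]
tcp_rot: [3.132, -0.246, -0.001]
wrist_force: [-0.0, 0.3, -3.7]
gripper_width: 0.049
grasp_force: 85.2
clock: 17.35
position: [0.4891, 0.0297, 0.0766]
tcp_rot: [-3.132, 0.245, -0.0]
wrist_force: [0.1, -0.3, -3.6]
gripper_width: 0.0492
grasp_force: 85.2
```

```bash

python3 -m crank '[{"gripper":40,"x":0.15,"y":-0.024,"z":0,"twist":0},{"gripper":40,"x":0.15,"y":-0.024,"z":0,"twist":0},{"gripper":40,"x":0.15,"y":-0.024,"z":0,"twist":0}]'
python3 -m crank '[{"gripper":40,"x":0.15,"y":-0.024,"z":0,"twist":0},{"gripper":40,"x":0.15,"y":-0.024,"z":0,"twist":0},{"gripper":40,"x":0.15,"y":-0.024,"z":0,"twist":0}]'
```

```text
clock: 17.73
position: [0.4998, 0.0279, 0.0763]
tcp_rot: [3.132, -0.245, -0.002]
wrist_force: [-2.6, 0.2, -3.9]
gripper_width: 0.049
grasp_force: 85.2
clock: 18.1
position: [0.5116, 0.026, 0.0765]
tcp_rot: [3.132, -0.245, -0.0]
wrist_force: [-0.3, 0.2, -3.9]
gripper_width: 0.0495
grasp_force: 85.1
```

```bash

python3 -m crank '[{"gripper":40,"x":0.15,"y":-0.024,"z":0,"twist":0},{"gripper":40,"x":0.15,"y":-0.024,"z":0,"twist":0},{"gripper":40,"x":0.15,"y":-0.024,"z":0,"twist":0},{"gripper":40,"x":0.15,"y":-0.024,"z":0,"twist":0}]'
python3 - <<'E'
from h import *
from plant import *
c=wrist();s=capture("side")
v=s["pixels"][100:230,230:350];cv2.imwrite("pics/c4.png",np.hstack([cv2.resize(c["pixels"],(400,300)),cv2.resize(v,(400,300),interpolation=cv2.INTER_CUBIC)])[:,:,::-1])
E
```

```text
clock: 18.6
position: [0.5266, 0.0237, 0.0765]
tcp_rot: [3.132, -0.245, -0.0]
wrist_force: [-0.2, 1.1, -3.4]
gripper_width: 0.0491
grasp_force: 85.1
```

View pics/c4.png

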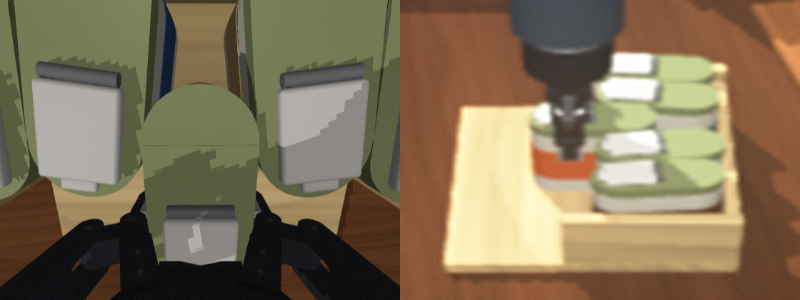

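The wrist view shows the rear end wedged between the two neighbours, which are parallel and upright, and the fingers still in front of them. I'll lower until it touches the board, then release.

```bash

python3 -m crank '[{"gripper":40,"x":0,"y":0,"z":-0.1,"twist":0},{"gripper":40,"x":0,"y":0,"z":0,"twist":0}]'
python3 -m crank '[{"gripper":40,"x":0,"y":0,"z":-0.05,"twist":0},{"gripper":40,"x":0,"y":0,"z":0,"twist":0}]'
```

```text
clock: 18.95
position: [0.5262, 0.0237, 0.0738]
tcp_rot: [-3.132, 0.245, 0.0]
wrist_force: [-0.2, -0.6, -3.5]
gripper_width: 0.049
grasp_force: 85.2
clock: 19.2
position: [0.5265, 0.0238, 0.0729]
tcp_rot: [-3.132, 0.245, -0.001]
wrist_force: [0.2, -0.2, -3.8]
gripper_width: 0.0493
grasp_force: 85.5
```

```bash

python3 -m crank '[{"gripper":40,"x":0,"y":0,"z":-0.04,"twist":0},{"gripper":40,"x":0,"y":0,"z":0,"twist":0}]'
python3 -m crank '[{"gripper":40,"x":0,"y":0,"z":-0.03,"twist":0},{"gripper":40,"x":0,"y":0,"z":0,"twist":0}]'
```

```text
clock: 19.45
position: [0.5269, 0.0236, 0.0727]
tcp_rot: [3.132, -0.244, 0.003]
wrist_force: [-2.1, -1.0, 3.5]
gripper_width: 0.0494
grasp_force: 86.1
clock: 19.7
position: [0.5271, 0.0236, 0.0727]
tcp_rot: [3.132, -0.244, 0.004]
wrist_force: [-3.9, 0.8, 9.2]
gripper_width: 0.0496
grasp_force: 86.8
```

```bash

python3 -m crank '[{"gripper":60,"x":0,"y":0,"z":0.05,"twist":0},{"gripper":64,"x":0,"y":0,"z":0,"twist":0},{"gripper":64,"x":0,"y":0,"z":0,"twist":0},{"gripper":64,"x":0,"y":0,"z":0,"twist":0}]' 40
python3 -m crank '[{"gripper":64,"x":-0.3,"y":0.05,"z":0,"twist":0},{"gripper":64,"x":-0.5,"y":0.08,"z":0,"twist":0},{"gripper":64,"x":-0.6,"y":0.1,"z":0,"twist":0},{"gripper":64,"x":-0.6,"y":0.1,"z":0,"twist":0},{"gripper":64,"x":-0.6,"y":0.1,"z":0,"twist":0},{"gripper":64,"x":-0.4,"y":0.06,"z":0,"twist":0},{"gripper":0,"x":0,"y":0,"z":0,"twist":0},{"gripper":0,"x":0,"y":0,"z":0,"twist":0},{"gripper":0,"x":0,"y":0,"z":0,"twist":0},{"gripper":0,"x":0,"y":0,"z":0,"twist":0},{"gripper":0,"x":0,"y":0,"z":0,"twist":0},{"gripper":0,"x":0,"y":0,"z":0,"twist":0}]'
python3 - <<'E'
from h import *
from plant import *
c=wrist();cv2.imwrite("pics/w5.png",cv2.resize(c["pixels"],(480,360))[:,:,::-1])
E
```

```text
clock: 20.2
position: [0.5263, 0.0237, 0.0721]
tcp_rot: [3.132, -0.245, -0.0]
wrist_force: [0.2, 0.3, -0.3]
gripper_width: 0.0644
grasp_force: 0.0
clock: 21.7
position: [0.4514, 0.0359, 0.0722]
tcp_rot: [3.132, -0.245, -0.0]
wrist_force: [-0.5, -0.3, 0.9]
gripper_width: -0.0
grasp_force: 0.0
```

View pics/w5.png

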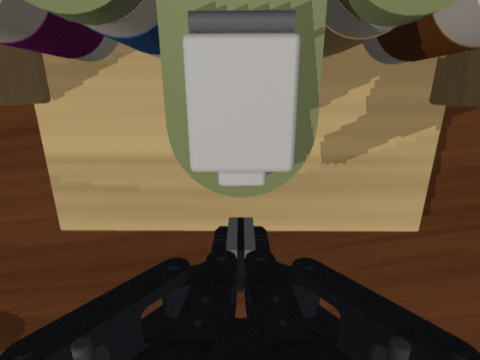

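The wrist view shows the canister straight in the gap with its cap shut. The closed fingers are centred behind it at column 240, clear of the lid. I'll push it in.

```bash

python3 -m crank '[{"gripper":0,"x":0.3,"y":-0.05,"z":-0.1,"twist":0},{"gripper":0,"x":0.3,"y":-0.05,"z":0,"twist":0},{"gripper":0,"x":0.3,"y":-0.05,"z":0,"twist":0},{"gripper":0,"x":0.2,"y":-0.03,"z":0,"twist":0},{"gripper":0,"x":0.2,"y":-0.03,"z":0,"twist":0},{"gripper":0,"x":0.2,"y":-0.03,"z":0,"twist":0},{"gripper":0,"x":0.2,"y":-0.03,"z":0,"twist":0},{"gripper":0,"x":0.2,"y":-0.03,"z":0,"twist":0}]'
python3 -m crank '[{"gripper":0,"x":0.2,"y":-0.03,"z":0,"twist":0},{"gripper":0,"x":0.2,"y":-0.03,"z":0,"twist":0},{"gripper":0,"x":0.2,"y":-0.04,"z":0,"twist":0},{"gripper":0,"x":0.2,"y":-0.03,"z":0,"twist":0},{"gripper":0,"x":0.2,"y":-0.03,"z":0,"twist":0}]'
```

```text
clock: 22.75
position: [0.4989, 0.0284, 0.0697]
tcp_rot: [3.132, -0.245, -0.001]
wrist_force: [-2.8, 0.3, -1.2]
gripper_width: 0.0002
grasp_force: 0.0
clock: 23.38
position: [0.5243, 0.0244, 0.0698]
tcp_rot: [-3.132, 0.245, -0.0]
wrist_force: [-1.7, 0.6, -1.3]
gripper_width: -0.0001
grasp_force: 0.0
```

```bash

python3 -m crank '[{"gripper":0,"x":0.12,"y":-0.02,"z":0,"twist":0},{"gripper":0,"x":0.12,"y":-0.02,"z":0,"twist":0},{"gripper":0,"x":0.1,"y":-0.02,"z":0,"twist":0}]'
python3 -m crank '[{"gripper":0,"x":0.08,"y":-0.01,"z":0,"twist":0},{"gripper":0,"x":0.04,"y":-0.01,"z":0,"twist":0},{"gripper":0,"x":0,"y":0,"z":0,"twist":0}]'
python3 - <<'E'
from plant import *
print(state()["wrist_force"])
E
```

```text
clock: 23.75
position: [0.5326, 0.023, 0.0699]
tcp_rot: [-3.132, 0.245, -0.0]
wrist_force: [-1.6, -0.0, -0.1]
gripper_width: -0.0
grasp_force: 0.0
clock: 24.12
position: [0.5354, 0.0225, 0.0698]
tcp_rot: [-3.132, 0.245, -0.0]
wrist_force: [-1.0, 0.2, 0.3]
gripper_width: 0.0
grasp_force: 0.0
[-1.00412844  0.19774275  0.27596951]
```

```bash

python3 -m crank '[{"gripper":0,"x":0.06,"y":-0.01,"z":0,"twist":0},{"gripper":0,"x":0,"y":0,"z":0,"twist":0}]'
python3 -m crank '[{"gripper":0,"x":0.06,"y":-0.01,"z":0,"twist":0},{"gripper":0,"x":0,"y":0,"z":0,"twist":0}]'
```

```text
clock: 24.38
position: [0.5356, 0.0222, 0.0693]
tcp_rot: [3.132, -0.246, -0.004]
wrist_force: [-4.2, 1.7, 0.1]
gripper_width: 0.0002
grasp_force: 0.0
clock: 24.62
position: [0.5359, 0.0218, 0.0689]
tcp_rot: [3.131, -0.246, -0.008]
wrist_force: [-8.5, 0.9, 1.5]
gripper_width: -0.0002
grasp_force: 0.0
```

```bash

python3 -m crank '[{"gripper":0,"x":0.06,"y":-0.01,"z":0,"twist":0},{"gripper":0,"x":0,"y":0,"z":0,"twist":0}]'
python3 - <<'E'
from h import *
from plant import *
c=wrist();s=capture("side")
v=s["pixels"][100:230,230:350];cv2.imwrite("pics/c6.png",np.hstack([cv2.resize(c["pixels"],(400,300)),cv2.resize(v,(400,300),interpolation=cv2.INTER_CUBIC)])[:,:,::-1])
E
```

```text
clock: 24.88
position: [0.5363, 0.0214, 0.0685]
tcp_rot: [3.131, -0.247, -0.012]
wrist_force: [-10.6, 2.0, 1.9]
gripper_width: 0.0002
grasp_force: 0.0
```

View pics/c6.png

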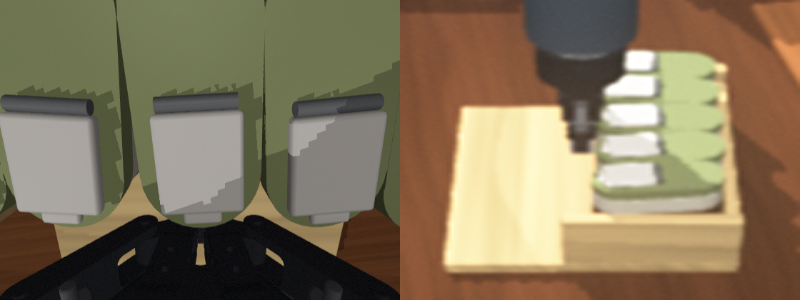

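Contact with the rail has been reached: the finger position matches the prediction and the force is building. The cap bars look slightly yawed relative to one another, so I'll back off and look from above.

```bash

python3 -m crank '[{"gripper":0,"x":-0.2,"y":0.03,"z":0,"twist":0},{"gripper":0,"x":-0.5,"y":0.08,"z":0,"twist":0},{"gripper":0,"x":-0.8,"y":0.13,"z":0,"twist":0},{"gripper":0,"x":0,"y":0,"z":1,"twist":0},{"gripper":0,"x":0,"y":0,"z":1,"twist":0},{"gripper":0,"x":0,"y":0,"z":1,"twist":0},{"gripper":0,"x":0,"y":0,"z":1,"twist":0},{"gripper":0,"x":0,"y":0,"z":1,"twist":0},{"gripper":0,"x":0.5,"y":0,"z":1,"twist":0},{"gripper":0,"x":0.5,"y":0,"z":0,"twist":0},{"gripper":0,"x":0,"y":0,"z":0,"twist":0}]'
python3 - <<'E'
from h import *
from plant import *
c=wrist();cv2.imwrite("pics/w7.png",c["pixels"][:,:,::-1])
H=np.array([.601,.0113]);yaw=-.158;u=np.array([np.cos(yaw),np.sin(yaw)]);v=np.array([-u[1],u[0]])
for k,l in(("row_purple_center",.106),("row_blue_center",.053),("canister_center",0),("row_tan_center",-.053),("row_brown_center",-.106)):
    r=regions_of(c,k)
    if not r:print(k,"none");continue
    a=r[0];g=H+l*v
    x,e=fit([(c,a["pixels"].astype(np.float32))],(*g,[-.22,-.158,-.1]),.015,.123)
    d=x[:2]-H;print(k,round(a["score"],2),np.round(a["rect"]),"long %.4f lat %.4f yaw %.3f err %.3f"%(d@u,d@v,x[2]-yaw,e))
E
```

```text
clock: 26.35
position: [0.5275, 0.0279, 0.2191]
tcp_rot: [-3.132, 0.246, 0.001]
wrist_force: [-0.5, -0.9, -0.6]
gripper_width: -0.0004
grasp_force: 0.0
row_purple_center 0.55 [140. 103.  81. 164.] long 0.0009 lat 0.1060 yaw -0.056 err 0.344
row_blue_center 0.72 [286. 142. 387. 252.] long -0.0972 lat 0.0490 yaw 1.666 err 0.660
canister_center 0.64 [282. 103.  72. 158.] long 0.0015 lat 0.0018 yaw 0.058 err 0.019
row_tan_center 0.91 [357. 104.  75. 159.] long 0.0015 lat -0.0502 yaw 0.105 err 0.100
row_brown_center 0.8 [423. 110.  82. 161.] long -0.0024 lat -0.1011 yaw 0.099 err 0.370
```

View pics/w7.png

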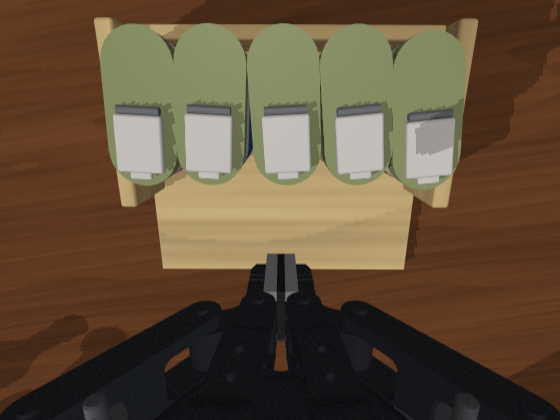

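The wrist view shows all five canisters upright in a row and flush at rows 184–188. The loose one, centred at about column 285, is within 2 mm of home with about 3° of yaw, and its cap is shut. The arm is clear of everything, so I'm handing in.

```bash
python3 -c "
from plant import *
print(sign_off())"
```

```text
the job is handed in; nothing more can be done
None
```

The pour cap is shut and the canister is back in its gap against the rail, upright, within about 2 mm of home and turned about 3°; the end brown canister was left turned about 6° and about 3 mm proud, none tipped, and I handed the job in at about 26 s.

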